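# Tip a tube block over a dock's edge, wells up, and push it home

## Task

The big grey tube block stands on end in front of the metal docking plate, with its wells facing sideways, away from the plate. Push it up against the plate's front edge and tip it over that edge, so that it lies on the plate with its wells facing up; then push it along the plate until it sits square and flush against the back stop, wholly on the plate. Leave the small vials and the dropper bottle standing where they are.

Things in the scene. Friction and masses are not known exactly. Their poses are not given: they have to be found in the camera images.
- dock: fixed metal docking plate, 160 mm wide (its x), 170 mm long (its y), 14 mm thick, no side walls. Origin on the worktop below the middle of the front edge; z up; +y runs from the front edge to the back stop, at the start roughly to the robot's left. The upright front edge (y = 0, 14 mm high) is the low fence to tip the block over.
- dock_stop (a point): foot of the dock's back stop, middle of its face, on the plate's top (dock y = 170 mm, z = 14 mm). The stop is an upright wall across the whole width, 36 mm high above the plate
- block: loose grey plastic tube block, 0.5 to 0.85 kg, 100 (x) by 90 (y) by 120 mm (z), too thick to grasp. Origin: centre of the face it stands on at the start, +z up. Its plain +y face is turned to the dock's front edge, 25 to 55 mm away, up to 0.2 rad askew. Pushed low it slides, pushed high it tips (2 to 4 N at the top); once turned 45 degrees over the edge it falls onto the plate.
- block_wells (a point): middle of the block's -y face (100 x 120 mm), turned away from the dock at the start, that must end on top: 3 by 3 round wells, 18 mm wide, 60 mm deep, 28 mm apart along x, 30 mm along z; a plain margin of about 20 mm is left all round. After tipping the block's +z points to the back stop
- block_center (a point): centre of the tube block (60 mm above the origin along its z); when home it is 110 mm from the dock's front edge along the dock's y and 59 mm above the worktop
- capped_vial_mid (a point): glass vial with a white cap, 22 mm across, 59 mm tall, loose, standing beside the dock; the point is half-way up
- open_vial_mid (a point): open glass vial, 22 mm across, 45 mm tall, loose, standing beside the dock; the point is half-way up
- dropper_mid (a point): dropper bottle, 22 mm across, 77 mm tall, loose, standing beside the block; the point is half-way up
- short_vial_mid (a point): vial with a dark cap, 22 mm across, 51 mm tall, loose, standing beside the block; the point is half-way up

How it is judged:
By the outcome, as a careful person would: the job done as asked, in the order asked, and still so for the second after the job is handed in, with the robot touching nothing.
It also fails if it takes over 48 s, if anything falls off the work surface, if the arm or the gripper's body presses on something with over 40 N, if the wrist force passes 120 N, or if a joint passes its speed limit or range.

## Robot

A 6-joint arm with a two-finger parallel gripper is mounted at the origin on a cart in front of the work surface, level with it; the furniture and walls round the work are solid. World frame = base frame: x ahead of the robot, y to its left, z up, the work surface at z = 0. Lengths are in m, angles in degrees, forces in N, time in s.
With the tool pointing down it reaches from about 0.4 to 0.825 m from the base axis. Payload 7 kg.
Tool frame: the origin (TCP) lies at the very end of the fingers, on their centre line; the grasp point (between the pads) lies 19 mm behind it; x points along the fingers, z is the direction in which the jaws open and shut, and the axes are right-handed (so a half turn about x gives the same grasp; the last joint's range is limited). The gripper opens to 88 mm and grips with 3 to 60 N. Pads are 19 mm wide; open, the fingers measure 130 mm over their backs; the gripper's body (78 mm by 193 mm) begins 47 mm behind the grasp point.
Start: joints at [82.34, 20.546, 0.682, 0, -70.136, -16.507], TCP at [0.276, 0.616, 0.227] pointing down, gripper open.
Joint ranges: [-176.03, 176.03], [-82.01, 121.73], [-58.28, 71.71], [-173.87, 95.51], [-174.79, -0.11], [-173.66, 173.66]. Speed limits (degrees/s): [136.94, 136.94, 172.46, 180, 180, 180].

## Interface

Orientations are given as [roll, pitch, yaw] about the fixed x, y, z axes, in that order (R = Rz(yaw) Ry(pitch) Rx(roll)).
In Python, from plant import * gives the robot as it stands.
- The arm moves only by the tool arm_command, never from a script. Its argument "commands" is one flat list of numbers, 5 for each row, row after row: the shift along the tool's x, y, z in mm, then the turn about the tool's x in degrees, then the opening in per cent of the stroke, from 0 (shut) to 100 (fully open). A call has 1 to 5 rows; each row shifts and turns the pose as measured when the row begins, along the tool's axes as they then stand; what a row does not reach is not made up. A row lasts 1/8 s, in which the tool goes at most 62.5 mm and 10.7 degrees, less where a joint would pass 70% of its speed; a pose out of reach is approached as far as the arm can. A call is refused whole if a number of a shift passes 62.5 or a number of a turn 10.7, either way. A call with a gripper value outside its range is refused whole. The fingers move at their own pace and stop on an object; the grip force is fixed at half the most. Time passes only in rows, so rows that do not move let the fingers close. It gives the time, the measured TCP pose, the force and the opening at its end, in the units of the state.
- get_obs(): the state, without advancing time (a new reading comes with each control period).
- snapshot(name): name is "scene" or "top" or "wrist"; returns a dict with "frame" (384x512x3 uint8, blue, green, red), "fov_y" (degrees; the focal length in pixels is half the picture's height over the tangent of half this angle, whatever the lens; pixels are square), "cx", "cy" (the principal point, pixels), "world_to_cam" (4x4, takes a point from world to camera coordinates). Camera axes: x right, y up, looking along -z (the intrinsics and any distortion apply to the point x, -y, -z); pixel columns grow to the right and rows downward; lengths in m; the calibration is good to about 2 mm. The wrist camera is an equidistant fisheye: a pixel r from the principal point sees the ray r / f radians off the axis. A picture is of the moment at which its call begins. There is no depth.
- close_job(): hands the job in, once; it reports no verdict.
The state is a dict: "clock": time; "joint_pos": joint angles; "qvel": joint speeds; "tau": joint torques, N m; "tool_pos": TCP position; "orientation": TCP orientation; "force": force on the tool from outside, world axes, zero at the start; "moment": the same for the moment, N m; "opening": finger opening in m.
Only numpy, scipy, OpenCV 4.12 (cv2) and the standard library are available. Lean on these libraries where they do the work, as an engineer would, in place of code of your own. Each camera call takes 0.05 s, during which the arm holds its last target. There are 200 camera calls.

## Working session

There is one attempt and no reset: what is moved stays moved. The work goes in short steps, Python scripts to look and compute and a tool call to move; the robot and the scene stay as the last step left them, time stands still between calls to the robot, and variables do not carry over. Pictures are saved under pics/ and viewed, about 8 in all and at most 12, crops included, and the job is handed in when it is done.

Besides the shell and the picture viewer there is one more tool, called after "Request:" as name(argument=value, ...) on one line, values as JSON. arm_command: Moves the arm, as the interface text tells. Its arguments: {"type":"object","properties":{"commands":{"type":"array"}},"required":["commands"]}

```bash
mkdir -p pics; cat > h.py <<'E'
from plant import *
import numpy as np, cv2
from scipy.spatial.transform import Rotation as R
def ray(s,u,v):
    f=s["frame"].shape[0]/2/np.tan(np.radians(s["fov_y"]/2)); W=np.linalg.inv(np.array(s["world_to_cam"]))
    d=np.array([(u-s["cx"])/f,-(v-s["cy"])/f,-1.]); return W[:3,3],W[:3,:3]@d
def onz(s,u,v,z):
    o,d=ray(s,u,v); return o+d*(z-o[2])/d[2]
def proj(s,p):
    f=s["frame"].shape[0]/2/np.tan(np.radians(s["fov_y"]/2)); q=np.array(s["world_to_cam"])@np.r_[p,1]
    return s["cx"]+f*q[0]/-q[2], s["cy"]-f*q[1]/-q[2]
def snap(n,out):
    s=snapshot(n); cv2.imwrite("pics/"+out+".png",s["frame"]); np.save("pics/"+out+".npy",s,allow_pickle=True); return s
def load(out): return np.load("pics/"+out+".npy",allow_pickle=True).item()
E
python3 - <<'E'
from h import *
for n in("scene","top"):
    s=snap(n,n+"0"); W=np.linalg.inv(np.array(s["world_to_cam"])); print(n,s["fov_y"],s["cx"],s["cy"],W.round(3).tolist())
    print({k:v for k,v in s.items() if k not in("frame","world_to_cam")})
o=get_obs(); print(o)
a=[cv2.imread(f"pics/{n}0.png") for n in("scene","top")]
E
```

```text
scene 49.382173531761424 264.7022072852468 190.90807263394512 [[0.719, 0.483, -0.5, 0.121], [-0.695, 0.515, -0.501, -0.38], [0.016, 0.708, 0.706, 0.663], [0.0, 0.0, 0.0, 1.0]]
{'fov_y': 49.382173531761424, 'cx': 264.7022072852468, 'cy': 190.90807263394512}
top 51.54241006172239 251.63207207641196 184.85117947603356 [[-0.01, 0.986, -0.169, 0.419], [-1.0, -0.011, -0.002, 0.053], [-0.004, 0.169, 0.986, 0.936], [0.0, 0.0, 0.0, 1.0]]
{'fov_y': 51.54241006172239, 'cx': 251.63207207641196, 'cy': 184.85117947603356}
{'clock': 0.1, 'joint_pos': array([ 8.23420249e+01,  2.05882497e+01,  6.37667314e-01, -1.85092635e-02,
       -7.01354305e+01, -1.65066884e+01]), 'qvel': array([-0.04363792, -0.12150278,  0.03476422,  0.03385513, -0.02487134,
        0.06342157]), 'tau': array([-9.53299823e-04, -5.84162629e+01,  2.93749630e+01,  7.01538831e+00,
        1.01461881e-02, -4.21699770e-05]), 'tool_pos': array([0.2761599 , 0.6154299 , 0.22569328]), 'orientation': array([   5.0714593 ,   89.91224415, -109.09950666]), 'force': array([-0.49434244,  0.11194402,  0.55343271]), 'moment': array([ 0.03613988, -0.01989999,  0.01786509]), 'opening': 0.087610832012345}
```

View pics/scene0.png

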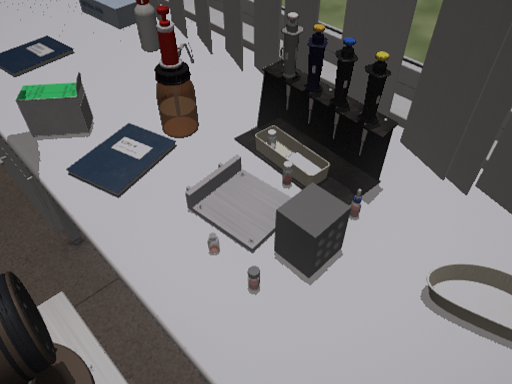

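View pics/top0.png

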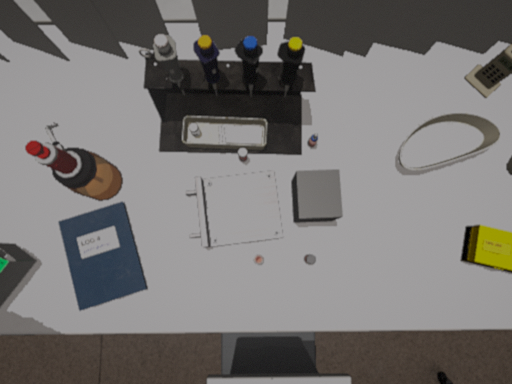

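The scene and top views show the stop at the left of the dock (top ≈ col 205), its front edge ≈ col 280, the block at cols 294–341, and four small vessels around them. I'll measure the corners in an enlarged crop.

```bash
python3 - <<'E'
from h import *
s=load("top0"); c=s["frame"][135:275,180:360]; cv2.imwrite("pics/crop1.png",cv2.resize(c,None,fx=4,fy=4,interpolation=cv2.INTER_CUBIC))
E
```

```text
(no output)
```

View pics/crop1.png

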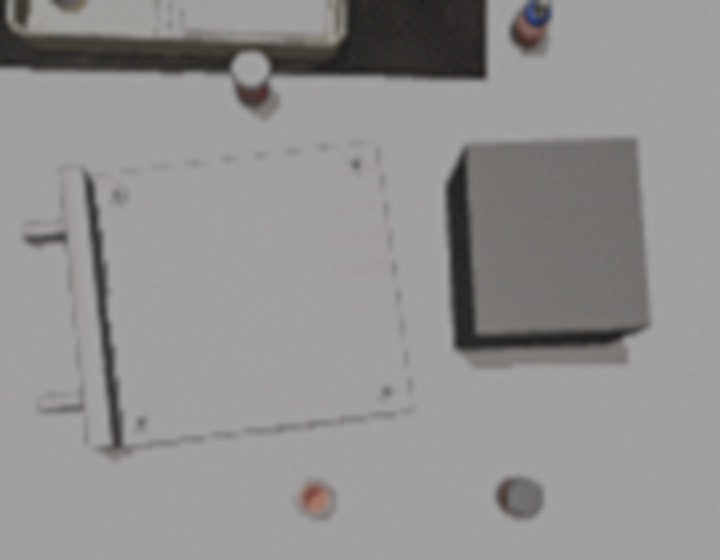

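```bash
python3 - <<'E'
from h import *
s=load("top0")
def P(u,v,z): return onz(s,u/4+180-.4,v/4+135-.4,z)
d={k:P(*k,.014) for k in[(377,145),(411,408),(120,445),(92,180)]}
for k,v in d.items(): print("dock",k,v.round(4))
f=[P(377,145,.014)[:2],P(411,408,.014)[:2]]; print("w",np.linalg.norm(f[0]-f[1]))
fd=f[0]-f[1]; O=(f[0]+f[1])/2; ex=fd/np.linalg.norm(fd); ey=np.array([-ex[1],ex[0]])
print("O",O,"ex",ex,"ey",ey,"yaw",np.degrees(np.arctan2(ey[1],ey[0])))
b=[P(u,v,.12)[:2] for u,v in[(467,147),(637,138),(650,325),(475,335)]]
for p in b: print("blk",p.round(4), "dock", (ex@(p-O)).round(4),(ey@(p-O)).round(4))
print("edges",[np.linalg.norm(b[i]-b[(i+1)%4]).round(4) for i in range(4)], "center",np.mean(b,0))
e=(b[0]-b[1]+b[3]-b[2]); print("blk +y yaw",np.degrees(np.arctan2(e[1],e[0])), "x-edge yaw",np.degrees(np.arctan2(*(b[0]-b[3]+b[1]-b[2])[::-1])))
for n,u,v,z in[("cap",250,68,.059),("drop",541,8,.077),("open",317,494,.045),("short",522,496,.051)]:
    p=P(u,v,z)[:2]; print(n,p.round(4),(ex@(p-O)).round(4),(ey@(p-O)).round(4))
E
```

```text
dock (377, 145) [0.6101 0.0019 0.014 ]
dock (411, 408) [ 0.4554 -0.0146  0.014 ]
dock (120, 445) [0.4361 0.1526 0.014 ]
dock (92, 180) [0.5908 0.1704 0.014 ]
w 0.15548819311992207
O [ 0.53275231 -0.00635954] ex [0.99432771 0.10635981] ey [-0.10635981  0.99432771] yaw 96.10551677727298
blk [ 0.5865 -0.0393] dock 0.0499 -0.0385
blk [ 0.5903 -0.1284] dock 0.0443 -0.1275
blk [ 0.4922 -0.1305] dock -0.0535 -0.1191
blk [ 0.488  -0.0405] dock -0.0481 -0.0292
edges [np.float64(0.0892), np.float64(0.0981), np.float64(0.09), np.float64(0.0984)] center [ 0.53926208 -0.08467309]
blk +y yaw 92.57328204749034 x-edge yaw 0.9570241935045753
cap [0.6461 0.0756] 0.1214 0.0694
drop [ 0.6742 -0.0878] 0.132 -0.0961
open [0.4077 0.0405] -0.1193 0.0599
short [ 0.4056 -0.0715] -0.1334 -0.0512
```

```bash
cat >> h.py <<'E'
EY=np.array([np.cos(np.radians(96.4)),np.sin(np.radians(96.4)),0]); EX=np.array([EY[1],-EY[0],0]); O=np.array([.5328,-.0064,0])
def dock(p): p=np.asarray(p)-O; return np.array([p@EX,p@EY,p[2]])
def go(dp):  # dock target -> tool shift mm
    o=get_obs(); M=R.from_euler("xyz",o["orientation"],degrees=True).as_matrix()
    w=O+EX*dp[0]+EY*dp[1]+np.array([0,0,dp[2]])-o["tool_pos"]
    print("at dock mm",(dock(o["tool_pos"])*1000).round(1),"shift mm",(M.T@w*1000).round(1),"z.EX ang",np.degrees(np.arctan2(*(M[:2,2]@np.array([EY[:2],EX[:2]]).T))).round(2),"F",np.round(o["force"],1),"t",o["clock"],"op",o["opening"])
    return M
E
python3 - <<'E'
from h import *
M=go([0,-.19,.227]); print(M.round(2)); 
s=load("scene0"); print("bottle base",onz(s,180,133,0),onz(s,150,48,0), onz(s,300,165,0))
s=load("top0"); print("rack front",onz(s,160,153,0),onz(s,302,153,0), "bottletop", onz(s,38,148,.3),onz(s,38,148,.2))
E
```

```text
at dock mm [-185.7  646.6  225.7] shift mm [-3.000e-01  5.854e+02  6.258e+02] z.EX ang -120.57 F [-0.5  0.1  0.6] t 0.1 op 0.087610832012345
[[-0.    0.91 -0.41]
 [-0.   -0.41 -0.91]
 [-1.    0.    0.  ]]
bottle base [0.57792822 0.39356277 0.        ] [0.7834771  0.84866713 0.        ] [0.71348472 0.09535955 0.        ]
rack front [0.66010858 0.27616086 0.        ] [ 0.65632602 -0.06785053  0.        ] bottletop [0.59343344 0.40669205 0.3       ] [0.62091859 0.46228703 0.2       ]
```

Request:
arm_command(commands=[-5,25,48,0,89,-5,25,48,0,89,-5,25,48,0,89,0,25,48,0,89,0,25,48,0,89])

```text
clock: 0.72
tool_pos: [0.2914, 0.3391, 0.2376]
orientation: [11.0, 89.5, -103.0]
force: [1.1, -0.7, 1.1]
opening: 0.0781
```

```bash
python3 -c "
from h import *
print(go([0,-.19,.227]).round(2)); print(get_obs()['tool_pos'],get_obs()['joint_pos'])"
```

```text
at dock mm [-201.4  370.3  237.6] shift mm [ 14.6 457.5 380.9] z.EX ang -120.45 F [ 1.1 -0.7  1.1] t 0.725 op 0.07809977414066528
[[-0.    0.91 -0.41]
 [-0.01 -0.41 -0.91]
 [-1.    0.    0.01]]
[0.29136651 0.33913338 0.23758053] [ 7.47534624e+01 -1.73443948e+00 -2.51969644e+01  2.11470591e-02
 -6.70332228e+01 -8.80683483e+00]
```

Request:
arm_command(commands=[0,44,35,10.7,89,0,49,26,10.7,89,0,54,16,10.7,89,0,56,6,10.7,89,0,56,-4,10.7,89])

```text
clock: 1.35
tool_pos: [0.4203, 0.081, 0.24]
orientation: [77.3, 89.7, -90.7]
force: [0.1, 0.5, -0.2]
opening: 0.078
```

```bash
python3 -c "
from h import *
print(go([0,-.19,.227]).round(2)); print(get_obs()['tool_pos'],get_obs()['joint_pos'])"
```

```text
at dock mm [-102.1   99.4  240. ] shift mm [ 14.5 297.9 -73.6] z.EX ang -174.44 F [ 0.1  0.5 -0.2] t 1.35 op 0.07802646318784243
[[-0.    0.21 -0.98]
 [-0.01 -0.98 -0.21]
 [-1.    0.01  0.  ]]
[0.420297   0.08102623 0.24003255] [ 37.76382828  -4.17642073 -27.22632339   0.25339512 -67.13574704
 -25.90430098]
```

Request:
arm_command(commands=[0,59,-15,5.6,89,0,61,-10,0,89,0,61,-10,0,89,0,61,-10,0,89,0,61,-10,0,89])

```text
clock: 1.98
tool_pos: [0.5128, -0.2169, 0.2413]
orientation: [94.3, 89.7, -79.7]
force: [0.8, 1.1, -0.6]
opening: 0.0776
```

```bash
python3 - <<'E'
from h import *
go([-.002,-.185,.062])
s=snap("top","top1"); c=s["frame"][135:275,180:360]; cv2.imwrite("pics/crop2.png",cv2.resize(c,None,fx=4,fy=4,interpolation=cv2.INTER_CUBIC))
E
```

```text
at dock mm [ -43.4 -206.9  241.3] shift mm [179.2 -23.  -41.2] z.EX ang 179.64 F [ 0.8  1.1 -0.6] t 1.975 op 0.07763290075637551
```

Request:
arm_command(commands=[30,0,-42,0,89,50,0,0,0,89,50,0,0,0,89,45,0,0,0,89,0,0,0,0,89])

```text
clock: 2.65
tool_pos: [0.5559, -0.2235, 0.0596]
orientation: [66.4, 89.6, -108.1]
force: [-0.4, 0.5, 0.0]
opening: 0.078
```

```bash
python3 - <<'E'
from h import *
go([-.002,-.145,.060])
E
```

```text
at dock mm [  -1.2 -218.3   59.6] shift mm [ -0.9 -73.3   1.9] z.EX ang 179.09 F [-0.4  0.5  0. ] t 2.65 op 0.07804946026713296
```

Request:
arm_command(commands=[0,-35,0,-0.9,89,0,-35,0,0,89,0,-8,0,0,89,0,-6,0,0,89,0,-6,0,0,89])

```text
clock: 3.28
tool_pos: [0.5518, -0.133, 0.067]
orientation: [128.1, 89.3, -45.4]
force: [1.6, -2.9, -1.0]
opening: 0.0779
```

```bash
python3 - <<'E'
from h import *
go([-.002,-.1,.060])
s=snap("scene","sc2"); c=s["frame"][100:300,170:390]; cv2.imwrite("pics/c2.png",cv2.resize(c,None,fx=3,fy=3,interpolation=cv2.INTER_CUBIC))
E
```

```text
at dock mm [   4.8 -127.9   67. ] shift mm [  6.7 -28.    6.8] z.EX ang -179.95 F [ 1.6 -2.9 -1. ] t 3.275 op 0.07791058837841709
```

View pics/c2.png

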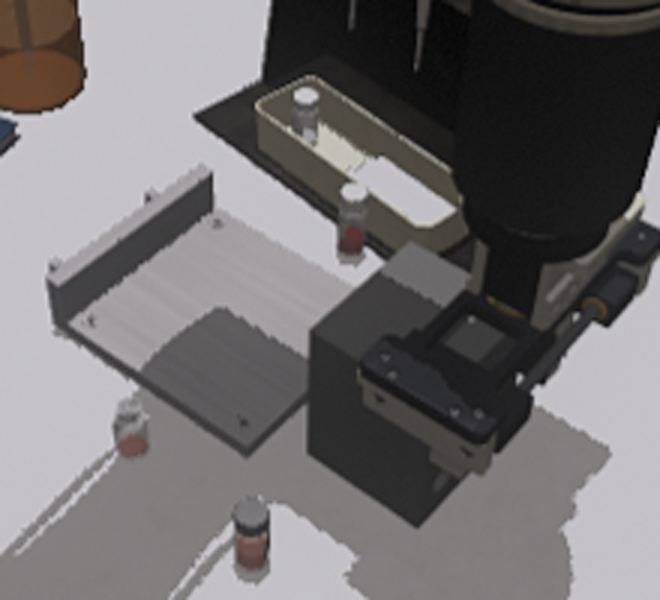

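Request:
arm_command(commands=[4,2,5,0,89,5,-2,2,0,89,0,-5,0,0,89,0,-5,0,0,89,0,-5,0,0,89])

```text
clock: 3.95
tool_pos: [0.5454, -0.1214, 0.0593]
orientation: [136.4, 89.0, -37.3]
force: [0.5, -5.9, 5.4]
opening: 0.0781
```

```bash
python3 - <<'E'
from h import *
go([-.002,-.1,.060])
E
```

```text
at dock mm [  -0.3 -115.7   59.3] shift mm [ -0.9 -15.6   1.7] z.EX ang 179.95 F [ 0.5 -5.9  5.4] t 3.95 op 0.07809473995232986
```

Request:
arm_command(commands=[0,-5,0,0,89,0,-5,0,0,89])

```text
clock: 4.2
tool_pos: [0.5435, -0.1118, 0.0592]
orientation: [131.6, 89.0, -42.1]
force: [0.3, -4.5, 3.6]
opening: 0.0778
```

```bash
python3 - <<'E'
from h import *
go([-.002,-.1,.060])
s=snap("scene","sc3"); c=s["frame"][100:300,170:390]; cv2.imwrite("pics/c3.png",cv2.resize(c,None,fx=3,fy=3,interpolation=cv2.INTER_CUBIC))
E
```

```text
at dock mm [  -1.2 -105.9   59.2] shift mm [-0.9 -5.9  0.8] z.EX ang 179.93 F [ 0.3 -4.5  3.6] t 4.2 op 0.07777934450377781
```

View pics/c3.png

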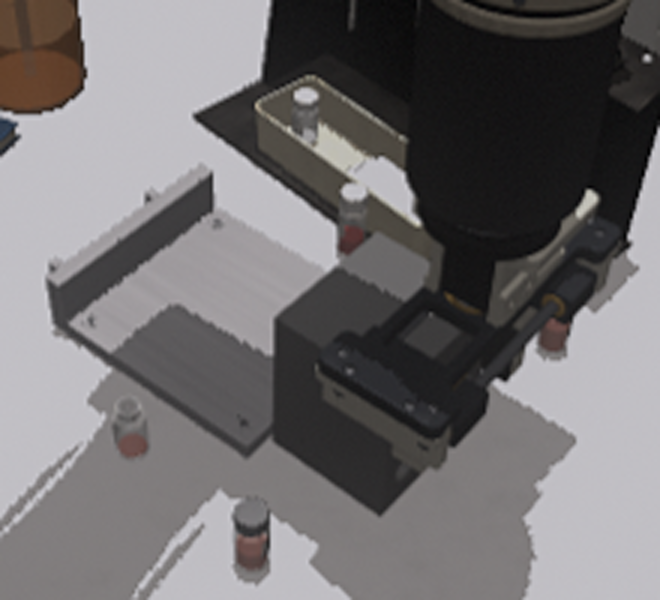

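Block still upright and nearly at the edge (its lower front corner ≈ crop (275,437), edge ≈ (270,440)).

Request:
arm_command(commands=[0,-4,0,0,89,0,-4,0,0,89])

```text
clock: 4.5
tool_pos: [0.5438, -0.1062, 0.0614]
orientation: [122.8, 88.8, -50.6]
force: [3.3, -26.3, 14.8]
opening: 0.0776
```

Request:
arm_command(commands=[0,-3,0,0,89])

```text
clock: 4.62
tool_pos: [0.544, -0.1053, 0.0626]
orientation: [118.0, 88.6, -55.2]
force: [2.8, -17.1, 8.2]
opening: 0.0783
```

```bash
python3 - <<'E'
from h import *
go([-.002,-.0995,.100])
snap("scene","sc4")
E
```

```text
at dock mm [  0.1 -99.6  62.6] shift mm [-37.4   0.7   1.7] z.EX ang -179.59 F [  2.8 -17.1   8.2] t 4.625 op 0.07834261745036983
```

Request:
arm_command(commands=[0,12,0,-0.4,89,-20,0,0,0,89,-20,0,0,0,89,0,0,0,0,89])

```text
clock: 5.18
tool_pos: [0.5412, -0.1162, 0.1007]
orientation: [102.2, 88.9, -70.7]
force: [0.3, -0.8, 0.6]
opening: 0.0782
```

```bash
python3 - <<'E'
from h import *
go([-.0015,-.0995,.100])
E
```

```text
at dock mm [  -3.9 -110.   100.7] shift mm [  0.5 -10.5  -2.5] z.EX ang -179.24 F [ 0.3 -0.8  0.6] t 5.175 op 0.07815021348272849
```

Request:
arm_command(commands=[0,-3,-2,0.8,89,0,-6,0,0,89,0,-8,0,0,89,0,-8,0,0,89])

```text
clock: 5.68
tool_pos: [0.5409, -0.094, 0.1006]
orientation: [94.1, 88.6, -79.4]
force: [0.4, -14.6, 14.0]
opening: 0.0778
```

```bash
python3 - <<'E'
from h import *
go([-.0015,-.03,.100])
E
```

```text
at dock mm [ -1.7 -87.9 100.6] shift mm [ -0.9 -57.9  -0.3] z.EX ang -179.89 F [  0.4 -14.6  14. ] t 5.675 op 0.07777973310849769
```

Request:
arm_command(commands=[-6,-9,0,0,89,-6,-10,0,0,89,-5,-10,0,0,89,-4,-10,0,0,89])

```text
clock: 6.18
tool_pos: [0.5366, -0.0546, 0.1214]
orientation: [92.0, 88.4, -81.4]
force: [0.5, -1.8, 2.0]
opening: 0.0781
```

```bash
python3 - <<'E'
from h import *
go([-.0015,-.03,.100])
s=snap("scene","sc5"); c=s["frame"][100:300,170:390]; cv2.imwrite("pics/c5.png",cv2.resize(c,None,fx=3,fy=3,interpolation=cv2.INTER_CUBIC))
E
```

```text
at dock mm [ -1.6 -48.4 121.4] shift mm [ 20.8 -19.   -0.2] z.EX ang -179.82 F [ 0.5 -1.8  2. ] t 6.175 op 0.0780964513096422
```

View pics/c5.png

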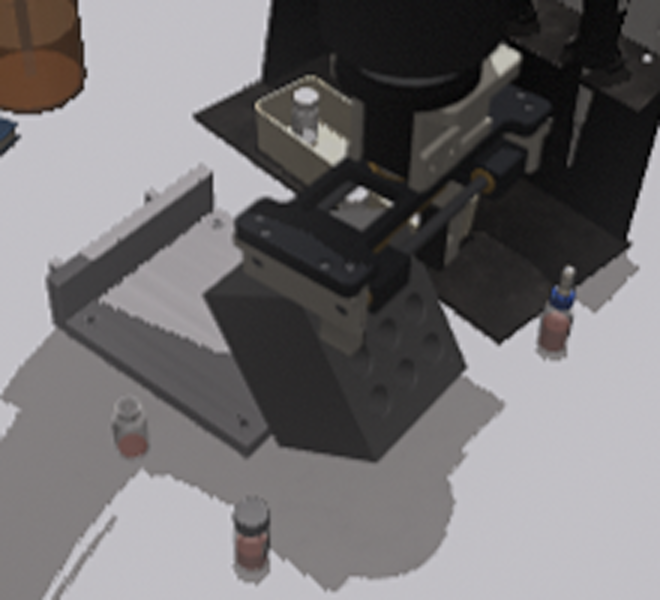

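Tipping well (≈25–30°), over the plate edge, wells visible on the outer side. Continuing.

Request:
arm_command(commands=[-3,-10,0,0,89,-2,-10,0,0,89,0,-10,0,0,89,0,-10,0,0,89])

```text
clock: 6.72
tool_pos: [0.5305, -0.0106, 0.1244]
orientation: [87.9, 88.4, -85.5]
force: [0.7, -0.7, 0.0]
opening: 0.0778
```

```bash
python3 - <<'E'
from h import *
go([-.0015,-.03,.100])
E
```

```text
at dock mm [ -2.8  -3.9 124.4] shift mm [25.1 25.4 -1.2] z.EX ang -179.82 F [ 0.7 -0.7  0. ] t 6.725 op 0.0777933792103375
```

Request:
arm_command(commands=[0,-10,0,0,89,0,-10,0,0,89,0,-8,0,0,89,0,0,0,0,89])

```text
clock: 7.22
tool_pos: [0.5268, 0.02, 0.1232]
orientation: [86.6, 88.4, -86.8]
force: [0.0, -0.1, 0.2]
opening: 0.0783
```

```bash
python3 - <<'E'
from h import *
go([-.0015,-.03,.100])
s=snap("scene","sc6"); c=s["frame"][100:300,170:390]; cv2.imwrite("pics/c6.png",cv2.resize(c,None,fx=3,fy=3,interpolation=cv2.INTER_CUBIC))
E
```

```text
at dock mm [ -3.   26.9 123.2] shift mm [24.8 56.3 -1.3] z.EX ang -179.76 F [ 0.  -0.1  0.2] t 7.225 op 0.07830206644856964
```

View pics/c6.png

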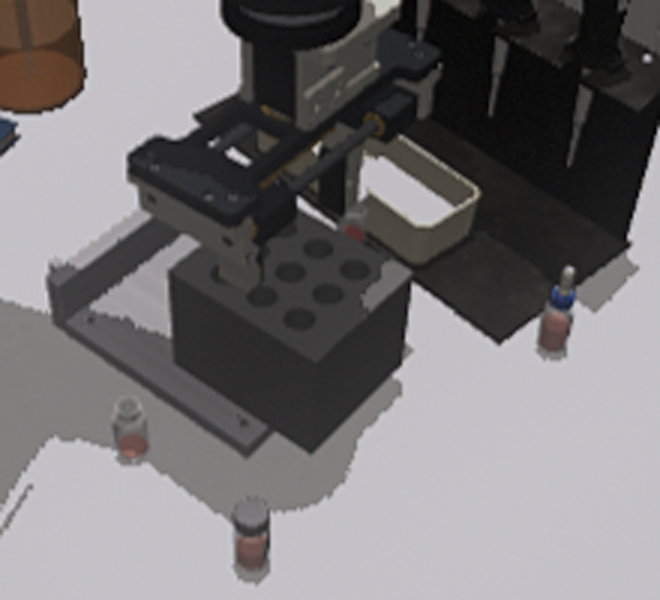

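Block lies on the plate, wells up, overhanging the front edge. Now going behind it.

```bash
python3 - <<'E'
from h import *
s=load("sc6")
for u,v,z in[(312,452,.014),(317,362,.104),(410,270,.104),(172,268,.104)]: print(dock(onz(s,u/3+170-.3,v/3+100-.3,z)).round(4))
go([-.0015,-.12,.140])
E
```

```text
[-0.0568 -0.0357  0.014 ]
[-0.0581 -0.037   0.104 ]
[ 0.0406 -0.034   0.104 ]
[-0.0559  0.0821  0.104 ]
at dock mm [ -3.1  26.7 123.2] shift mm [-12.8 147.1  -1. ] z.EX ang -179.77 F [ 0.5  0.3 -0.5] t 7.275 op 0.07809163235632374
```

Request:
arm_command(commands=[-25,10,0,0,89,0,50,0,0,89,0,50,0,0,89,0,50,0,0,89,0,0,0,0,89])

```text
clock: 7.9
tool_pos: [0.5463, -0.1436, 0.1539]
orientation: [88.2, 88.4, -85.1]
force: [-0.7, 0.7, -0.4]
opening: 0.078
```

```bash
python3 - <<'E'
from h import *
go([-.0015,-.12,.045])
E
```

```text
at dock mm [  -1.9 -137.9  153.9] shift mm [108.4 -20.9  -0.6] z.EX ang -179.67 F [-0.7  0.7 -0.4] t 7.9 op 0.07797361564363023
```

Request:
arm_command(commands=[54,0,6,0.3,89,54,0,0,0,89,0,0,0,0,89,0,-30,0,0,89,0,-30,0,0,89])

```text
clock: 8.52
tool_pos: [0.5368, -0.0879, 0.0467]
orientation: [99.1, 88.3, -74.7]
force: [0.2, 0.3, 0.0]
opening: 0.0782
```

```bash
python3 - <<'E'
from h import *
go([-.0085,.0405,.045])
E
```

```text
at dock mm [ -5.1 -81.5  46.7] shift mm [  -2.  -122.     3.8] z.EX ang 179.81 F [0.2 0.3 0. ] t 8.525 op 0.07815207716008298
```

Request:
arm_command(commands=[0,-26,4,0,89,0,-12,0,0,89,0,-12,0,0,89,0,-12,0,0,89,0,-12,0,0,89])

```text
clock: 9.15
tool_pos: [0.528, -0.0103, 0.0516]
orientation: [112.7, 88.1, -61.0]
force: [0.6, -2.0, -1.3]
opening: 0.0781
```

```bash
python3 - <<'E'
from h import *
go([-.0085,.0405,.045])
E
```

```text
at dock mm [-5.2 -3.4 51.6] shift mm [  5.2 -44.    3.4] z.EX ang 179.98 F [ 0.6 -2.  -1.3] t 9.15 op 0.07807003317282434
```

Request:
arm_command(commands=[2,-12,0,0,89,2,-12,0,0,89,0,-10,0,0,89,0,-5,0,0,89])

```text
clock: 9.65
tool_pos: [0.5243, 0.0295, 0.047]
orientation: [110.9, 88.0, -62.7]
force: [8.2, -36.3, 13.4]
opening: 0.0779
```

Request:
arm_command(commands=[0,-4,0,0,89,0,-3,0,0,89])

```text
clock: 9.9
tool_pos: [0.5242, 0.0296, 0.0491]
orientation: [104.0, 87.5, -69.5]
force: [5.5, -24.1, 7.6]
opening: 0.0782
```

```bash
python3 - <<'E'
from h import *
go([-.0085,.0405,.045])
E
```

```text
at dock mm [-4.5 36.8 49.1] shift mm [ 3.9 -3.9  4. ] z.EX ang -179.9 F [  5.5 -24.1   7.6] t 9.9 op 0.07823633859136503
```

Request:
arm_command(commands=[0,30,0,0,89,0,60,0,0,89,0,60,0,0,89,-40,30,0,0,89,-40,0,0,0,89])

```text
clock: 10.52
tool_pos: [0.5434, -0.1486, 0.1347]
orientation: [99.5, 87.7, -74.0]
force: [1.7, -0.4, 0.2]
opening: 0.0778
```

```bash
python3 - <<'E'
from h import *
go([-.0085,.0405,.045])
a=snap("scene","sc7")["frame"][150:280,180:310]; b=snap("top","top7")["frame"][150:280,190:320]
cv2.imwrite("pics/c7.png",np.hstack([cv2.resize(x,(400,400),interpolation=cv2.INTER_CUBIC) for x in(a,b)]))
E
```

```text
at dock mm [  -5.3 -142.5  134.7] shift mm [  82.5 -186.4    3.3] z.EX ang -179.86 F [ 1.7 -0.4  0.2] t 10.525 op 0.07784232796929494
```

View pics/c7.png

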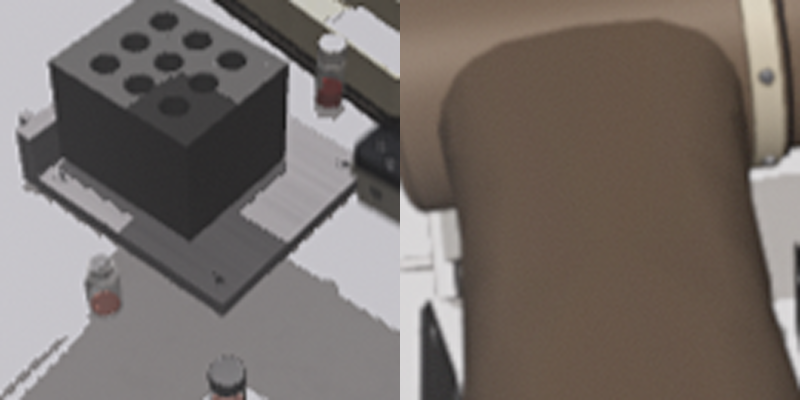

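Request:
arm_command(commands=[-50,30,0,0,89,0,55,0,0,89,0,55,0,0,89,0,55,0,0,89,0,55,0,0,89])

```text
clock: 11.25
tool_pos: [0.5785, -0.3929, 0.1985]
orientation: [117.2, 87.6, -55.7]
force: [1.6, 0.3, 0.6]
opening: 0.0779
```

```bash
python3 - <<'E'
from h import *
s=load("sc7"); k=130/400
for n,u,v,z in[("low near",189,240,.014),("low right",285,165,.014),("top near",188,146,.104),("top right",288,68,.104),("top left",50,63,.104),("plate",222,305,.014),("plate low",222,314,0)]: print(n,dock(onz(s,u*k+180-.3,v*k+150-.3,z)).round(4))
b=snap("top","top8")["frame"][135:275,180:320]
cv2.imwrite("pics/c8.png",cv2.resize(b,(560,560),interpolation=cv2.INTER_CUBIC))
E
```

```text
low near [-0.055  0.05   0.014]
low right [0.0386 0.0444 0.014 ]
top near [-0.055   0.0478  0.104 ]
top right [0.0392 0.0456 0.104 ]
top left [-0.057   0.1655  0.104 ]
plate [-0.0811 -0.0012  0.014 ]
plate low [-0.0786  0.0012  0.    ]
```

View pics/c8.png

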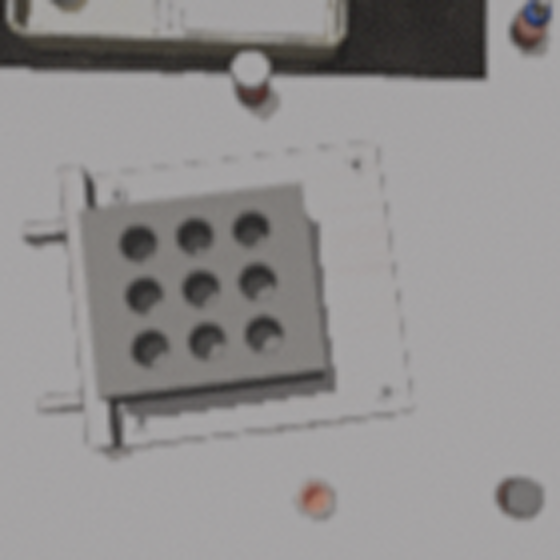

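```bash
python3 - <<'E'
from h import *
s=load("top8"); P=lambda u,v,z: onz(s,u/4+180-.4,v/4+135-.4,z)
q=[P(*c,.104) for c in[(80,210),(300,184),(328,374),(102,398)]]
for p in q: print(dock(p).round(4))
w=[P(*c,.104) for c in[(138,242),(251,229),(265,334),(151,348)]]
e=lambda a:round(float(np.degrees(np.arctan2(a[1],a[0]))),2)
print("wells yaw y",e(w[0]-w[1]),e(w[3]-w[2]),"x",e(w[0]-w[3]),e(w[1]-w[2]),"centre",dock(np.mean(w,0)).round(4))
a,b=P(92,180,.014),P(120,445,.014); print("stop yaw x",e(a-b),dock(a),dock(b))
b=[P(*c,.014) for c in[(377,145),(411,408)]]; print("front yaw x",e(b[0]-b[1]))
E
```

```text
[0.044  0.1676 0.104 ]
[0.0437 0.0501 0.104 ]
[-0.0579  0.048   0.104 ]
[-0.056   0.1661  0.104 ]
wells yaw y 96.03 96.41 x 7.25 7.15 centre [-0.0051  0.1085  0.104 ]
stop yaw x 6.54 [0.07734745 0.16920178 0.014     ] [-0.07836685  0.1688253   0.014     ]
front yaw x 6.11
```

Nearly flush; the picks hint at up to ~0.8° / 1.5 mm lag on the −x side. Time is ample, so I give one more centred push with closed fingers.

Request:
arm_command(commands=[50,-55,0,0,0,50,-55,0,0,0,45,-55,0,0,0,0,-55,0,0,0,0,-55,0,0,0])

```text
clock: 11.92
tool_pos: [0.5507, -0.1471, 0.0526]
orientation: [114.7, 87.6, -58.8]
force: [1.8, -0.5, 0.9]
opening: 0.0337
```

```bash
python3 -c "
from h import *
go([-.010,.037,.048])"
```

```text
at dock mm [   2.1 -141.8   52.6] shift mm [  -2.5 -178.9   11.9] z.EX ang -179.91 F [ 1.8 -0.5  0.9] t 11.925 op 0.033665490315115836
```

Request:
arm_command(commands=[0,-55,12,0,0,0,-55,0,0,0,0,-40,0,0,0,0,-10,0,0,0])

```text
clock: 12.42
tool_pos: [0.5182, 0.0208, 0.0437]
orientation: [115.1, 87.7, -58.1]
force: [0.6, -0.4, -0.2]
opening: 0.0008
```

```bash
python3 -c "
from h import *
go([-.010,.037,.048])"
```

```text
at dock mm [-11.5  28.7  43.7] shift mm [-4.6 -8.2 -1.6] z.EX ang -179.64 F [ 0.6 -0.4 -0.2] t 12.425 op 0.0007856151929365546
```

Request:
arm_command(commands=[-3,-4,0,0,0,0,-4,0,0,0,0,-3,0,0,0,0,-3,0,0,0])

```text
clock: 12.92
tool_pos: [0.5168, 0.0279, 0.0476]
orientation: [108.3, 87.4, -65.1]
force: [4.3, -14.1, 3.4]
opening: 0.0002
```

Request:
arm_command(commands=[0,-3,0,0,0])

```text
clock: 13.05
tool_pos: [0.5167, 0.0279, 0.048]
orientation: [106.9, 87.2, -66.6]
force: [4.5, -14.5, 3.4]
opening: 0.0002
```

```bash
python3 -c "
from h import *
go([-.010,.037,.048])"
```

```text
at dock mm [-12.2  35.9  48. ] shift mm [-0.  -1.1 -2.2] z.EX ang -179.88 F [  4.5 -14.5   3.4] t 13.05 op 0.00021972230200572953
```

Request:
arm_command(commands=[0,30,0,0,0,0,60,0,0,0,0,60,0,0,0,-50,50,0,0,0,-50,40,0,0,0])

```text
clock: 13.68
tool_pos: [0.5388, -0.2082, 0.1492]
orientation: [99.3, 87.4, -74.5]
force: [1.2, 0.1, -0.5]
opening: 0.0003
```

Request:
arm_command(commands=[-30,60,0,0,0,0,60,0,0,0,0,50,0,0,0,0,0,0,0,0])

```text
clock: 14.18
tool_pos: [0.5557, -0.3823, 0.1898]
orientation: [108.8, 87.1, -65.5]
force: [-1.0, 1.7, 0.3]
opening: 0.0002
```

```bash
python3 - <<'E'
from h import *
b=snap("top","top9")["frame"]; a=load("top8")["frame"]
cv2.imwrite("pics/c9.png",cv2.resize(b[175:255,190:280],None,fx=8,fy=7.5*8/7.5,interpolation=cv2.INTER_CUBIC)[:600])
s=snap("scene","sc9"); print(get_obs()["force"],get_obs()["clock"])
print("change",cv2.absdiff(a,b)[135:275,180:330].max())
E
```

```text
[0.07367388 0.51561609 0.43562912] 14.275
change 35
```

View pics/c9.png

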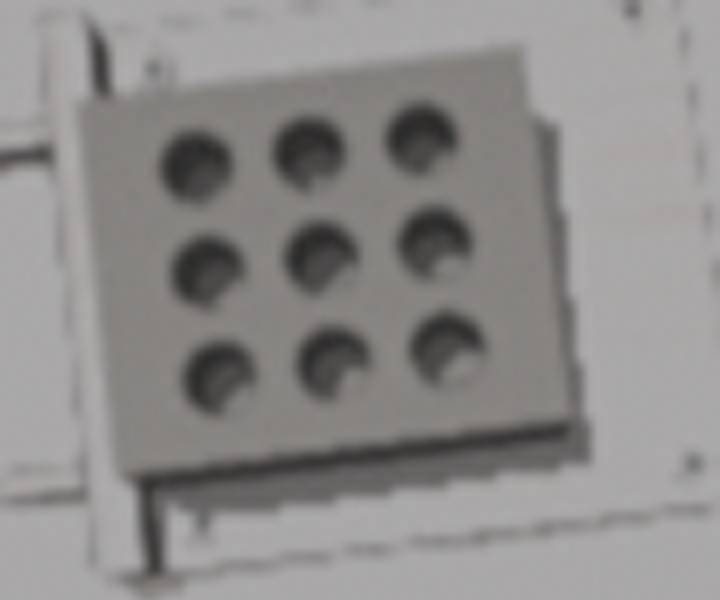

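```bash
python3 - <<'E'
from h import *
s=load("top9"); P=lambda u,v,z: onz(s,u/8+190-.45,v/8+175-.45,z)
w=[P(*c,.104) for c in[(197,166),(422,139),(448,350),(219,377)]]
print(dock(np.mean(w,0)).round(4)); print([np.degrees(np.arctan2(v[1],v[0])).round(2) for v in(w[0]-w[1],w[3]-w[2],w[0]-w[3],w[1]-w[2])])
d=cv2.absdiff(load("top0")["frame"],s["frame"]).max(2)
for n,u,v in[("cap",243,153),("drop",315,138),("open",259,259),("short",310,259)]: print(n,d[v-4:v+5,u-4:u+5].max())
close_job()
E
```

```text
[-0.0054  0.1089  0.104 ]
[np.float64(96.32), np.float64(96.13), np.float64(6.22), np.float64(6.59)]
cap 11
drop 11
open 11
short 10
the job is handed in; nothing more can be done
```

The block now lies on the plate with its wells up, square and flush against the back stop. I handed the job in at about 14.3 s, with the arm clear of everything.

I pushed the block upright to the plate's front edge and tipped it over with the fingertips. I then pushed it along the plate to the stop, with a second centred push to seat it.

**Last checks, from the top view:**
- **Position:** the block's centre is 108.9 mm along the dock, against 110 mm nominal. The stop itself measured at about 169 mm instead of 170, so the difference is within calibration error. Its sides are well inside the plate.
- **Squareness:** the block sits at about 96.3° and 6.4°, against 96.4° and 6.4° for the dock. Before the second push my hand-picked points suggested up to 0.8° of skew; afterwards there was none. Part of that may have been picking noise.
- **Seating:** the final push stalled at about 15 N. The fingertips stopped about 4 mm short of where I had calculated. I put this down mainly to the tool's 2–3° tilt, since the images show the block against the stop.
- **Vials and dropper:** all four look unchanged from the first picture, with only image noise at their positions.

The highest wrist force I read was about 40 N, when the block first met the stop; that push was with the fingers.

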